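# Clear the cutting counter: cores, wrapped rolls and the weight to their places

## Task

Clear up the cutting counter: slip the two empty cardboard cores over the two posts of the wooden stand, one on each post and right down onto its base; stand the two small paper-wrapped rolls upright, flat on the floor of the rimmed wooden tray; and lay the steel bar weight flat in the middle of the cork pad, along the pad's long direction. Leave everything released and at rest.

Things in the scene. Friction and masses are not known exactly. Their poses are not given: they have to be found in the camera images.
- core_a_mid (a point): Empty cardboard core, an open tube standing upright on the counter: outer diameter 48 mm, bore 38 mm, 80 mm tall, about 60 g. The point is its centre, half-way up (40 mm above its foot); z runs up along the tube. Another identical core is listed.
- core_b_mid (a point): Empty cardboard core, an open tube standing upright on the counter: outer diameter 48 mm, bore 38 mm, 80 mm tall, about 60 g. The point is its centre, half-way up (40 mm above its foot); z runs up along the tube. Another identical core is listed.
- roll_a_mid (a point): Small paper-wrapped roll, a solid kraft-brown cylinder with closed ends and a white paper label on its top, standing upright on the counter: diameter 40 mm, 60 mm tall, about 90 g. The point is its centre, half-way up (30 mm above its foot); z runs up along the roll. Another alike is listed.
- roll_b_mid (a point): Small paper-wrapped roll, a solid kraft-brown cylinder with closed ends and a white paper label on its top, standing upright on the counter: diameter 40 mm, 60 mm tall, about 90 g. The point is its centre, half-way up (30 mm above its foot); z runs up along the roll. Another alike is listed.
- weight_mid (a point): Plain dark steel bar weight lying flat on the counter: 70 mm long (x), 30 mm wide (y), 38 mm tall (z), about 0.55 kg. The point is its centre, 19 mm above its underside.
- post_stand: Dark wooden stand with two pale round posts: base 90 mm (x) by 150 mm (y), 12 mm thick. The posts are 18 mm in diameter with tapered tips, at x = 0, y = +47.5 mm and -47.5 mm, and rise 45 mm above the base (tips 57 mm above the counter). Fixed to the counter; origin at the centre of its underside, on the counter; z up.
- rim_tray: Dark wooden empty tray with a low rim all round: outside 100 mm (x) by 150 mm (y) by 20 mm high, walls and floor 5 mm thick (floor surface 5 mm above the counter, rim 15 mm above the floor). Fixed to the counter; origin at the centre of its underside, on the counter; z up.
- cork_pad: Flat pad, a dark wooden board 100 mm (x) by 150 mm (y) with a cork top of 86 by 136 mm; its top surface is 10 mm above the counter. Its long direction is y. Fixed to the counter; origin at the centre of its underside, on the counter; z up. Shop tools not part of the job lie about: flat ones up to 20 mm high among these things, taller ones (up to a 150 mm mug of pens) farther out.
Things that resemble listed ones, but are neither listed nor needed, are in the scene too. Leave any blue, green or turquoise look-alike of the part that bears core_a_mid alone.

How it is judged:
By the outcome, as a careful person would: the job done as asked, in the order asked, and still so for the second after the job is handed in, with the robot touching nothing.
It also fails if it takes over 109 s, if anything falls off the work surface, if the arm or the gripper's body presses on something with over 40 N, if the wrist force passes 120 N, or if a joint passes its speed limit or range.

## Robot

A 6-joint arm with a two-finger parallel gripper is mounted at the origin on the work surface. World frame = base frame: x ahead of the robot, y to its left, z up, the work surface at z = 0. Lengths are in mm, angles in rad, forces in N, time in s.
With the tool pointing down it reaches from about 425 to 950 mm from the base axis. Payload 14.7 kg.
Tool frame: the origin (TCP) lies on the centre line of the jaws, within the pads' length; the fingertips stand robot.tips_ahead ahead of it and the grasp point (between the pads) lies 2 mm behind it (robot.tips_ahead is the distance from the TCP to the fingertips, in mm); z points along the fingers, y is the line along which they close (so a half turn about z gives the same grasp; the last joint's range is limited). The gripper opens to 85 mm and grips with 20 to 120 N. Pads are 22 mm wide; open, the fingers measure 114 mm over their backs; the gripper's body (76 mm by 85 mm) begins 54 mm behind the grasp point. The pads swing forward as they close: fully open they stand 13 mm farther back than shut.
Start: joints at [1.152, 0.48, 1.596, -0, 1.065, -0.047], TCP at [236.116, 605.592, 248.297] pointing down, gripper open.
Joint ranges: [-2.75, 2.75], [-0.82, 2.05], [0.23, 2.67], [-1.56, 4.7], [0.09, 2.69], [-2.92, 2.92]. Speed limits (rad/s): [1.89, 1.89, 2.39, 3.01, 3.01, 3.01].

## Interface

Orientations are given as a unit quaternion [x, y, z, w].
In Python, from bench import robot, viewer, job gives the robot as it stands.
- The arm moves only by the shell command python3 -m handwheel 'ROWS' [OPENING]. ROWS is JSON, one flat list of numbers, 4 for each row, row after row: the shift along the tool's x, y, z in cm, then the turn about the tool's z in rad. In form: [tx, ty, tz, roll, tx, ty, tz, roll, ...]. A call has 1 to 10 rows; each row shifts and turns the commanded pose from where the row before left it, along the tool's axes as they then stand; what a row does not reach is not made up. A row lasts 1/8 s, in which the tool goes at most 62.5 mm and 10.7 degrees, less where a joint would pass 70% of its speed; a pose out of reach is approached as far as the arm can. A call is refused whole if a number of a shift passes 6.25 or a number of a turn 0.188, either way. A call with a gripper value outside its range is refused whole. OPENING is the finger opening in cm, from 0 to 8.54, set as the call begins (- or left out, the last holds). The fingers move at their own pace and stop on an object; the grip force is fixed at half the most. Time passes only in rows, so rows that do not move let the fingers close. It gives the time, the measured TCP pose, the force, the opening and the grip force at its end, in the units of the state.
- robot.get_state(): the state, without advancing time (a new reading comes with each control period).
- viewer.get_image(name): name is "side" or "top" or "wrist"; returns a dict with "img" (384x512x3 uint8, red, green, blue), "fx", "fy", "cx", "cy" (pixels), "distortion" ([k1, k2, p1, p2, k3] as OpenCV has them; the pictures are not rectified), "extrinsics" (4x4, takes a point from camera to world coordinates). Camera axes: x right, y down, z forward; pixel columns grow to the right and rows downward; lengths in mm; the calibration is good to about 2 mm. A picture is of the moment at which its call begins. There is no depth.
- job.close_job(): hands the job in; it is judged then, once.
The state is a dict: "time_s": time; "joint_pos": joint angles; "qd": joint speeds; "joint_efforts": joint torques, N m; "eef_pos": TCP position; "tcp_rot": TCP orientation; "force": force on the tool from outside, world axes, zero at the start; "wrist_torque": the same for the moment, N m; "opening": finger opening in mm; "grasp_force": force on a finger pad.
Only numpy, scipy, OpenCV 4.12 (cv2) and the standard library are available. Lean on these libraries where they do the work, as an engineer would, in place of code of your own. Each camera call takes 0.05 s, during which the arm holds its last target. There are 200 camera calls.

## Working session

There is one attempt and no reset: what is moved stays moved. The work goes in short steps, Python scripts to look and compute and a shell command to move; the robot and the scene stay as the last step left them, time stands still between calls to the robot, and variables do not carry over. Pictures are saved under pics/ and viewed, at most 14 in all, crops included, and the job is handed in when it is done.

```bash
ls; mkdir -p pics; python3 - <<'E'
from bench import robot, viewer, job
import cv2,numpy as np
s=robot.get_state();print(s, robot.tips_ahead)
for n in("top","side","wrist"):
    d=viewer.get_image(n);cv2.imwrite(f"pics/{n}0.png",d["img"][:,:,::-1])
    print(n,d["fx"],d["fy"],d["cx"],d["cy"],d["distortion"],np.round(d["extrinsics"],3).tolist())
E
```

```text
pics
{'time_s': 0.0, 'joint_pos': array([ 1.15239311e+00,  4.80836413e-01,  1.59686971e+00,  1.25638810e-05,
        1.06508162e+00, -4.65920938e-02]), 'qd': array([0.00016028, 0.00056404, 0.00062274, 0.00065703, 0.00174927,
       0.00026407]), 'joint_efforts': array([ 3.80333528e-03, -9.50658846e+01, -4.30178654e+01,  2.95514774e-04,
        1.24631191e-02,  4.18991510e-05]), 'eef_pos': array([235.9628722 , 605.24534747, 247.67095275]), 'tcp_rot': array([ 1.84839526e-01,  9.82768535e-01, -5.80202725e-04, -1.43025811e-04]), 'force': array([-0.78835471,  0.03294407,  0.5792141 ]), 'wrist_torque': array([-0.03035678,  0.02741661,  0.05533723]), 'grasp_force': 0.0, 'opening': 85.22304339099276} 17.0
top 392.52948679068805 392.52948679068805 258.21994836842083 191.29631164267263 [-0.07607159  0.          0.          0.          0.        ] [[-0.001, -0.988, 0.156, 305.803], [-1.0, 0.002, 0.003, -0.828], [-0.004, -0.156, -0.988, 1180.753], [0.0, 0.0, 0.0, 1.0]]
side 468.5330160061318 468.5330160061318 257.8513367869035 200.5966002946299 [-0.15810013  0.          0.          0.          0.        ] [[0.74, -0.336, 0.583, -107.023], [-0.673, -0.373, 0.639, -648.812], [0.003, -0.865, -0.503, 572.326], [0.0, 0.0, 0.0, 1.0]]
wrist 326.46677761044924 326.46677761044924 256.5145852097289 190.38008537898463 [-0.03257753  0.          0.          0.          0.        ] [[0.362, 0.893, 0.268, 167.28], [0.932, -0.346, -0.106, 632.004], [-0.002, 0.288, -0.958, 372.699], [0.0, 0.0, 0.0, 1.0]]
```

View pics/top0.png

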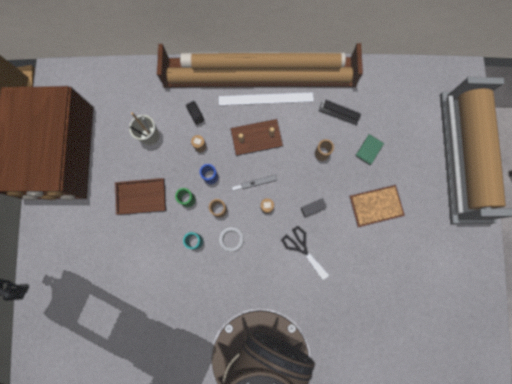

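View pics/side0.png

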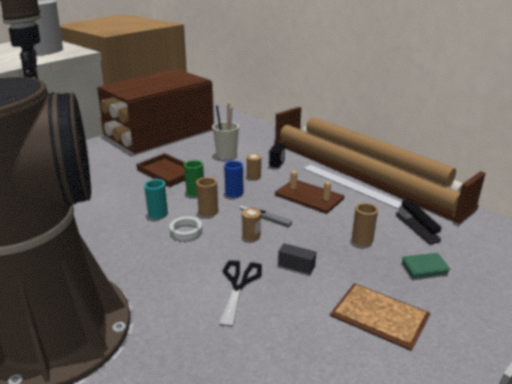

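Top view: cores at about (218,208) and (325,150), rolls at (198,143) and (267,206), bar at (313,208), stand at (257,137), tray at (141,197) and pad at (377,206). The blue, green and turquoise cores are look-alikes. I'll enlarge it to get exact pixels.

```bash
python3 - <<'E'
import cv2
a=cv2.imread("pics/top0.png")[100:250,110:410]
cv2.imwrite("pics/topz.png",cv2.resize(a,(800,400),interpolation=cv2.INTER_CUBIC))
b=cv2.imread("pics/side0.png")[130:350,130:470]
cv2.imwrite("pics/sidez.png",cv2.resize(b,(800,518),interpolation=cv2.INTER_CUBIC))
E
```

```text
(no output)
```

View pics/topz.png

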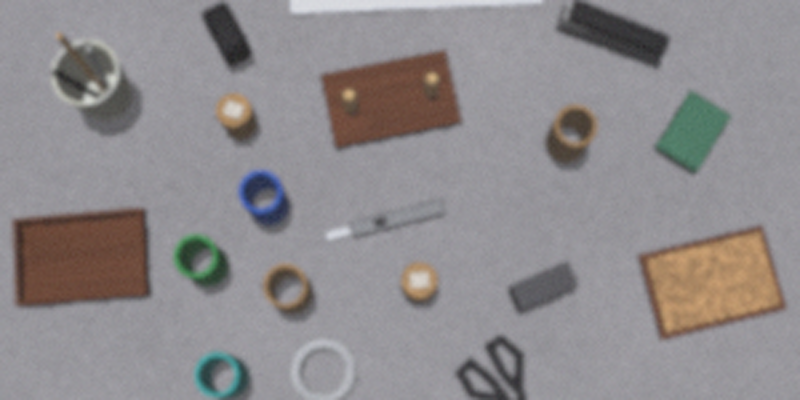

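View pics/wrist0.png

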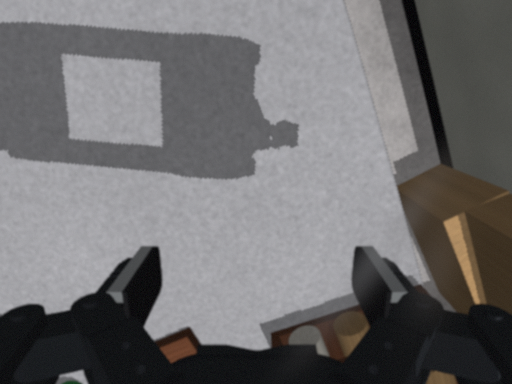

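The close-up confirms it. The posts' tips are at zoom (349,97) and (432,78), core rims at (575,127) and (288,286), labels at (234,110) and (420,280), and the bar at (543,287). The wrist view shows only bare counter.

```bash
cat > h.py <<'E'
from bench import robot, viewer, job
import cv2,numpy as np
from scipy.spatial.transform import Rotation as Ro
def ray(d,uv,z):
    K=np.array([[d["fx"],0,d["cx"]],[0,d["fy"],d["cy"]],[0,0,1.]])
    p=cv2.undistortPoints(np.array(uv,float).reshape(-1,1,2),K,np.array(d["distortion"]))[:,0]
    T=np.array(d["extrinsics"]); v=np.c_[p,np.ones(len(p))]@T[:3,:3].T; c=T[:3,3]
    return (c+v*((z-c[2])/v[:,2])[:,None])[:,:2]
def go(x,y,z,ang=None):
    """print turn (rad, do first) and then tool shifts in cm; ang = world angle (deg) of closing line"""
    s=robot.get_state();R=Ro.from_quat(s["tcp_rot"]).as_matrix();a=np.arctan2(R[1,1],R[0,1])
    t=0 if ang is None else -((np.radians(ang)-a+np.pi/2)%np.pi-np.pi/2)
    R2=R@Ro.from_euler("z",t).as_matrix()
    print("turn",round(t,3),"q6",round(s["joint_pos"][5],2),"shift cm",np.round(R2.T@(np.array([x,y,z])-s["eef_pos"])/10,2),"t",s["time_s"], "F",np.round(s["force"],1),"closing deg",round(np.degrees(a),1))
def save(n,f):
    d=viewer.get_image(n);cv2.imwrite("pics/"+f,d["img"][:,:,::-1]);return d
E
python3 - <<'E'
from h import *
d=viewer.get_image("top")
Z=lambda l:[(110+(x+.5)/800*300-.5,100+(y+.5)/400*150-.5) for x,y in l]
def P(n,l,z):
    p=ray(d,Z(l),z);print(n,np.round(p).tolist(),p.mean(0).round());return p
P("posts",[(349,97),(432,78)],57);P("stand",[(322,75),(445,52),(461,124),(337,148)],12)
P("tray",[(13,218),(144,209),(150,297),(18,306)],20);P("pad",[(640,256),(764,227),(784,310),(662,338)],10)
P("weight",[(508,289),(566,263),(576,282),(520,312)],30)
P("cores",[(575,127),(288,286)],80);P("rolls",[(234,110),(420,280)],60)
P("blue/green",[(262,195),(200,258)],80)
c=ray(d,Z([(288,286)]),80)[0]; go(c[0]-0,c[1],150,0)
E
```

```text
posts [[650.0, 55.0], [672.0, -38.0]] [661.   9.]
stand [[690.0, 89.0], [718.0, -54.0], [631.0, -72.0], [603.0, 71.0]] [661.   8.]
tray [[521.0, 440.0], [531.0, 289.0], [430.0, 279.0], [420.0, 429.0]] [476. 359.]
pad [[477.0, -274.0], [510.0, -418.0], [415.0, -436.0], [384.0, -295.0]] [ 447. -356.]
weight [[438.0, -121.0], [467.0, -186.0], [445.0, -196.0], [412.0, -134.0]] [ 440. -159.]
cores [[609.0, -192.0], [436.0, 117.0]] [522. -37.]
rolls [[635.0, 183.0], [444.0, -23.0]] [539.  80.]
blue/green [[534.0, 147.0], [466.0, 212.0]] [500. 179.]
turn 1.199 q6 -0.05 shift cm [-48.8   19.96   9.82] t 0.2 F [-0.3 -0.4 -0.5] closing deg 68.7
```

```bash
python3 -m handwheel '[0,0,1.5,0.165,0,0,1.5,0.165,0,0,1.5,0.165,0,0,1.5,0.165,0,0,1.5,0.165,0,0,1.5,0.165]' 8.5; python3 -c "
from h import *
go(436,117,150,12)"
```

```text
time_s: 0.95
eef_pos: [236.1, 605.5, 157.7]
tcp_rot: [0.632, 0.775, -0.0, 0.0]
force: [0.1, 0.3, 0.2]
opening: 84.9
grasp_force: 0.0
turn -0.006 q6 0.95 shift cm [-51.94   9.4    0.77] t 0.95 F [0.1 0.3 0.2] closing deg 11.7
```

```bash
python3 -m handwheel '[-4.3,0.8,0,0,-4.3,0.8,0,0,-4.3,0.8,0,0,-4.3,0.8,0,0,-4.3,0.8,0,0,-4.3,0.8,0,0,-4.3,0.8,0,0,-4.3,0.8,0,0,-4.3,0.8,0,0,-4.3,0.8,0,0]' ; python3 -m handwheel '[-4.3,0.7,0,0,-4.3,0.6,0.4,0,0,0,0,0]'; python3 -c "
from h import *
go(436,117,150,12)
d=save('wrist','w1.png')"
```

```text
time_s: 2.2
eef_pos: [404.0, 200.3, 158.4]
tcp_rot: [0.629, 0.777, 0.0, 0.0]
force: [0.5, 0.1, 0.0]
opening: 85.0
grasp_force: 0.0
time_s: 2.58
eef_pos: [434.9, 118.0, 154.2]
tcp_rot: [0.631, 0.776, -0.0, 0.0]
force: [0.6, 0.4, -0.2]
opening: 84.7
grasp_force: 0.0
turn -0.004 q6 -0.01 shift cm [-0.12  0.09  0.42] t 2.575 F [ 0.6  0.4 -0.2] closing deg 11.8
```

View pics/w1.png

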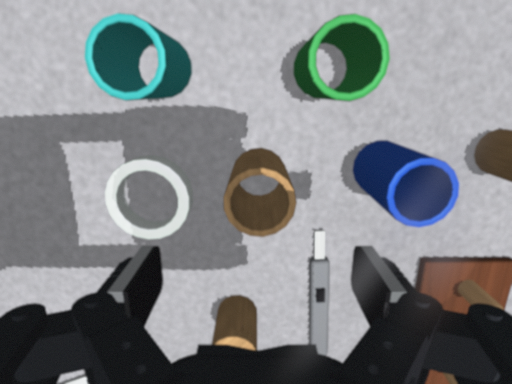

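The wrist view shows core A's rim centred at about (260,199), between the fingers. Blue is at (422,190) and green at (348,58), both clear.

```bash
python3 -c "
from h import *
d=viewer.get_image('wrist')
p=ray(d,[(260,199)],80)[0];print(p);print(ray(d,[(235,348)],60))
go(p[0],p[1],50)"
```

```text
[434.57161676 126.9161873 ]
[[443.07393258 -10.81241805]]
turn 0 q6 -0.01 shift cm [ 0.67  0.19 10.43] t 2.675 F [-0.6  0.3 -0.2] closing deg 11.9
```

```bash
python3 -c "
from h import *
d=viewer.get_image('side')
print('side coreA, rollb, coreB',ray(d,[(207,184)],80),ray(d,[(252,214)],60),ray(d,[(366,211)],80))
d=viewer.get_image('wrist');print(np.round(d['extrinsics'],3), 'green,turq,blue',ray(d,[(348,58),(125,57),(422,190)],80))
d=viewer.get_image('top');print(np.round(d['extrinsics'],3))
print('green,turq,blue top',ray(d,[(110+200*.375,100+258*.375),(110+219*.375,100+375*.375),(110+262*.375,100+195*.375)],80))
s=robot.get_state();print(s['eef_pos'])
"
```

```text
side coreA, rollb, coreB [[428.86436435 107.34096155]] [[440.56494583 -30.41486529]] [[ 598.70386355 -201.31660937]]
[[ 9.78000e-01  2.00000e-01  6.00000e-02  4.18272e+02]
 [ 2.08000e-01 -9.37000e-01 -2.82000e-01  1.92066e+02]
 [-0.00000e+00  2.88000e-01 -9.58000e-01  2.79272e+02]
 [ 0.00000e+00  0.00000e+00  0.00000e+00  1.00000e+00]] green,turq,blue [[465.43626301 221.6894061 ]
 [340.34596326 195.79094672]
 [534.67789182 155.8345395 ]]
[[-1.000000e-03 -9.880000e-01  1.560000e-01  3.058030e+02]
 [-1.000000e+00  2.000000e-03  3.000000e-03 -8.280000e-01]
 [-4.000000e-03 -1.560000e-01 -9.880000e-01  1.180753e+03]
 [ 0.000000e+00  0.000000e+00  0.000000e+00  1.000000e+00]]
green,turq,blue top [[464.88237565 210.91811523]
 [340.95163717 187.693329  ]
 [533.16516967 145.88293529]]
[433.8628756  120.92593636 154.34449807]
```

View pics/sidez.png

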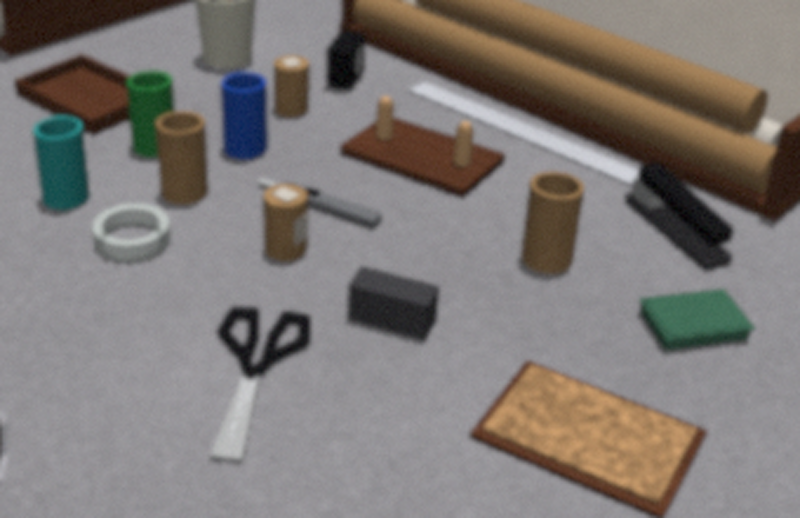

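```bash
python3 -c "
from h import *
for i in range(4):
    s=robot.get_state();print(s['eef_pos'],s['joint_pos'],s['time_s'])
d=viewer.get_image('wrist');s=robot.get_state();print(s['eef_pos'],s['joint_pos'],s['time_s'])
T=np.array(d['extrinsics']);print(T[:3,3])
# FK-free: project TCP into the top view
t=viewer.get_image('top');cv2.imwrite('pics/t2.png',cv2.resize(t['img'][130:280,110:310,::-1],(800,600),interpolation=cv2.INTER_CUBIC))
"
```

```text
[433.8628756  120.92593636 154.34449807] [ 2.04434709e-01  3.43787031e-01  2.13451776e+00  1.26678689e-04
  6.63322536e-01 -5.78161363e-03] 2.825
[433.8628756  120.92593636 154.34449807] [ 2.04434709e-01  3.43787031e-01  2.13451776e+00  1.26678689e-04
  6.63322536e-01 -5.78161363e-03] 2.825
[433.8628756  120.92593636 154.34449807] [ 2.04434709e-01  3.43787031e-01  2.13451776e+00  1.26678689e-04
  6.63322536e-01 -5.78161363e-03] 2.825
[433.8628756  120.92593636 154.34449807] [ 2.04434709e-01  3.43787031e-01  2.13451776e+00  1.26678689e-04
  6.63322536e-01 -5.78161363e-03] 2.825
[433.87411758 120.97022696 154.36502564] [ 2.04548956e-01  3.43742609e-01  2.13451548e+00  7.97205565e-05
  6.63281480e-01 -5.89104126e-03] 2.875
[418.05574505 192.5155139  279.31158568]
```

View pics/t2.png

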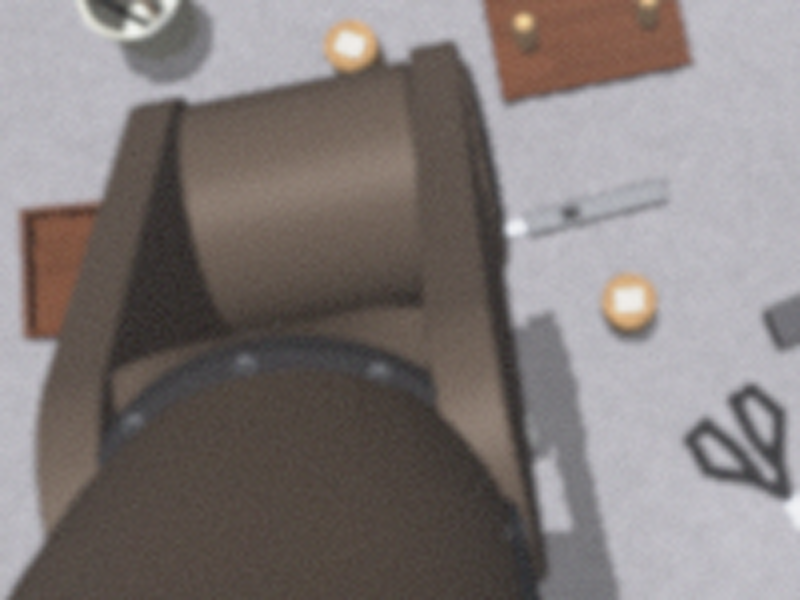

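The side close-up gives core A's rim at (182,123), core B's at (556,187), roll B's label at (287,194) and the pad corners. The wrist blocks part of the top view. I'll cross-check the cameras.

```bash
python3 -c "
from h import *
d=viewer.get_image('side')
Z=lambda l:[(130+(x+.5)*.425-.5,130+(y+.5)*220/518-.5) for x,y in l]
for n,l,z in [('cores',[(182,123),(556,187)],80),('rolls',[(292,62),(287,194)],60),('blue,green,turq',[(245,83),(151,82),(60,127)],80),('posts',[(386,98),(464,124)],57),('pad',[(529,362),(705,432),(664,516),(472,434)],10)]:
  p=ray(d,Z(l),z);print(n,p.round().tolist(),p.mean(0).round())
w=viewer.get_image('wrist')
print('wrist rim L/R/top/bottom',ray(w,[(225,195),(296,205),(266,168),(258,235)],80).round(), 'foot',ray(w,[(259,171)],0), 'ring',ray(w,[(147,199)],20))
"
```

```text
cores [[435.0, 115.0], [605.0, -197.0]] [520. -41.]
rolls [[634.0, 180.0], [445.0, -24.0]] [540.  78.]
blue,green,turq [[535.0, 142.0], [465.0, 209.0], [343.0, 187.0]] [448. 179.]
posts [[652.0, 53.0], [669.0, -39.0]] [660.   7.]
pad [[473.0, -279.0], [504.0, -420.0], [412.0, -443.0], [378.0, -301.0]] [ 442. -361.]
wrist rim L/R/top/bottom [[412. 127.]
 [458. 129.]
 [433. 149.]
 [438. 104.]] foot [[434.16117637 128.0706424 ]] ring [[346.22016296  89.43061524]]
```

```bash
python3 -c "
from h import *
d=viewer.get_image('side');s=robot.get_state();R=Ro.from_quat(s['tcp_rot']).as_matrix()
K=np.array([[d['fx'],0,d['cx']],[0,d['fy'],d['cy']],[0,0,1.]]);Ti=np.linalg.inv(d['extrinsics'])
L=[[0,0,0],[11,42,4],[-11,42,4],[11,-42,4],[-11,-42,4]]
P=[s['eef_pos']+R@np.array(v) for v in L]
q=cv2.projectPoints(np.array(P,float),cv2.Rodrigues(Ti[:3,:3])[0],Ti[:3,3],K,np.array(d['distortion']))[0][:,0]
print(q.round(1))
u0,v0=130,70
im=cv2.resize(d['img'][v0:v0+150,u0:u0+200,::-1],(800,600),interpolation=cv2.INTER_CUBIC)
for p in q: cv2.circle(im,(int((p[0]-u0)*4),int((p[1]-v0)*4)),3,(0,0,255),-1)
cv2.imwrite('pics/s3.png',im)
"
```

```text
[[203.5 151. ]
 [212.3 145.3]
 [219.8 147.6]
 [186.7 158.1]
 [194.3 160.7]]
```

View pics/s3.png

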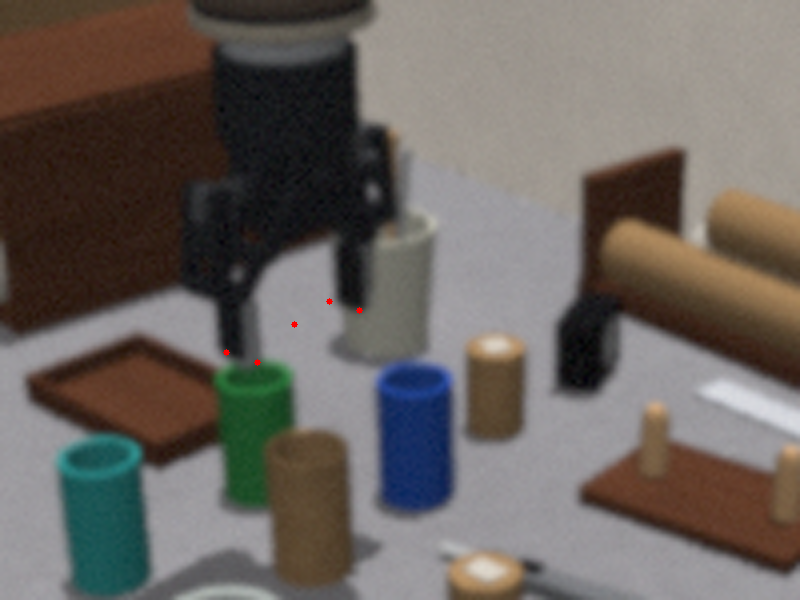

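The fingertips appear where the reported TCP projects in the side view, so top, side and arm agree. The wrist camera is biased by about 10 mm along tool x, so I'll trust top and side.

```bash
python3 -c "
from h import *
go(435.5,116,50)"
```

```text
turn 0 q6 -0.01 shift cm [-0.48  0.05 10.43] t 3.075 F [ 0.7 -0.3  0.5] closing deg 12.0
```

```bash
python3 -m handwheel '[-0.5,0,2,0,0,0,2.5,0,0,0,2.5,0,0,0,2,0,0,0,1.4,0,0,0,0,0]' ; python3 -m handwheel '[0,0,0,0,0,0,0,0,0,0,0,0,0,0,0,0,0,0,0,0,0,0,0,0]' 3.0; python3 -m handwheel '[0,0,-1.5,0,0,0,-3,0,0,0,-3,0,0,0,-2.5,0,0,0,-2.5,0,0,0,0,0]';python3 -c "
from h import *
s=robot.get_state();print(s['opening'])
# posts frame: measured
go(651,54,160,12)
go(670.5,-38.5,160,12)"
```

```text
time_s: 3.82
eef_pos: [434.7, 115.3, 49.7]
tcp_rot: [0.629, 0.777, -0.001, -0.0]
force: [0.3, -0.6, 0.1]
opening: 85.1
grasp_force: 0.0
time_s: 4.58
eef_pos: [435.6, 115.3, 51.2]
tcp_rot: [0.63, 0.777, 0.001, 0.0]
force: [-1.5, 0.7, 13.4]
opening: 46.6
grasp_force: 58.8
time_s: 5.32
eef_pos: [436.3, 115.4, 177.1]
tcp_rot: [0.629, 0.777, 0.002, 0.001]
force: [0.1, -0.2, -0.9]
opening: 46.2
grasp_force: 61.1
46.162357672748215
turn -0.0 q6 -0.02 shift cm [-10.47  19.72   1.79] t 5.325 F [ 0.1 -0.2 -0.9] closing deg 12.0
turn -0.0 q6 -0.02 shift cm [-19.93  19.7    1.79] t 5.325 F [ 0.1 -0.2 -0.9] closing deg 12.0
```

```bash
python3 -m handwheel '[-2.1,3.95,0,0,-2.1,3.95,0,0,-2.1,3.95,0,0,-2.1,3.95,0,0,-2.1,3.95,0,0,0,0,2,0,0,0,2,0,0,0,1.5,0,0,0,0,0]' ;python3 -c "
from h import *
go(651,54,63,12)
d=save('side','s4f.png');im=d['img'][60:210,210:410,::-1]
cv2.imwrite('pics/s4.png',cv2.resize(im,(800,600),interpolation=cv2.INTER_CUBIC))"
```

```text
time_s: 6.45
eef_pos: [649.2, 53.5, 118.7]
tcp_rot: [0.629, 0.777, -0.001, -0.001]
force: [-0.3, -0.1, -0.8]
opening: 46.4
grasp_force: 61.2
turn -0.0 q6 -0.17 shift cm [0.01 0.2  5.57] t 6.45 F [-0.3 -0.1 -0.8] closing deg 12.0
```

View pics/s4.png

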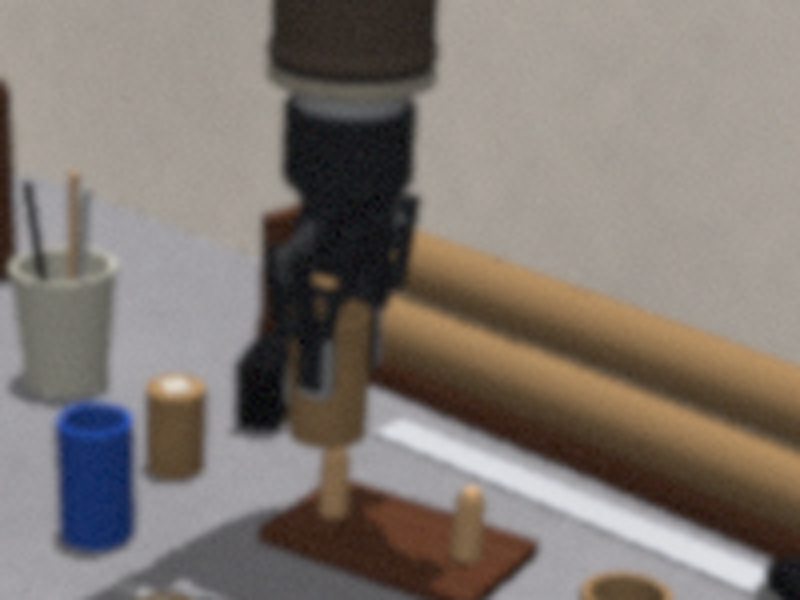

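The core hangs just above the +y post: its foot centre is at about (328,440) and the post at (335,480). I'll make a small correction to the right and then lower.

```bash
python3 -m handwheel '[-0.15,0.25,0,0,0,0,1.5,0,0,0,1.5,0,0,0,1.2,0,0,0,0.8,0,0,0,0.4,0,0,0,0,0]' ; python3 -m handwheel '[0,0,0,0,0,0,0,0]' ;
```

```text
time_s: 7.38
eef_pos: [652.9, 52.5, 66.1]
tcp_rot: [0.629, 0.777, -0.0, -0.0]
force: [-0.3, -0.1, -1.3]
opening: 46.6
grasp_force: 61.2
time_s: 7.62
eef_pos: [653.2, 52.5, 66.7]
tcp_rot: [0.629, 0.777, 0.0, 0.0]
force: [-0.1, -1.1, 0.2]
opening: 46.7
grasp_force: 61.2
```

```bash
python3 -m handwheel '[0,0,0.15,0,0,0,0.1,0,0,0,0.05,0]' ; python3 -m handwheel '[0,0,0.05,0,0,0,0,0]';
```

```text
time_s: 8.0
eef_pos: [652.9, 52.5, 63.3]
tcp_rot: [0.629, 0.777, -0.0, -0.0]
force: [-1.8, 0.3, 6.3]
opening: 46.5
grasp_force: 61.7
time_s: 8.25
eef_pos: [652.9, 52.5, 63.2]
tcp_rot: [0.629, 0.777, 0.0, 0.0]
force: [-2.2, 0.1, 8.4]
opening: 46.5
grasp_force: 62.0
```

```bash
python3 -m handwheel '[0,0,0,0,0,0,0,0,0,0,0,0,0,0,0,0,0,0,-2,0,0,0,-3,0,0,0,-3,0,0,0,-2,0,0,0,0,0]' 7.5;python3 -c "
from h import *
go(606,-195,165,12)"
```

```text
time_s: 9.38
eef_pos: [654.2, 52.6, 165.7]
tcp_rot: [0.629, 0.777, 0.001, 0.002]
force: [0.4, -0.1, 0.4]
opening: 75.0
grasp_force: 0.0
turn -0.0 q6 -0.17 shift cm [-23.22  -9.86   0.05] t 9.375 F [ 0.4 -0.1  0.4] closing deg 12.0
```

```bash
python3 -m handwheel '[-3.9,-1.65,0,0,-3.9,-1.65,0,0,-3.9,-1.65,0,0,-3.9,-1.65,0,0,-3.9,-1.65,0,0,-3.7,-1.6,0,0,0,0,3,0,0,0,0,0]' ;python3 -c "
from h import *
go(606,-195,51,12)
d=save('side','s5f.png');im=d['img'][110:260,290:490,::-1]
cv2.imwrite('pics/s5.png',cv2.resize(im,(800,600),interpolation=cv2.INTER_CUBIC))"
```

```text
time_s: 10.38
eef_pos: [603.0, -194.7, 130.9]
tcp_rot: [0.63, 0.777, -0.001, -0.002]
force: [-0.5, 0.9, 0.0]
opening: 75.0
grasp_force: 0.0
turn -0.001 q6 -0.57 shift cm [-0.11  0.32  7.99] t 10.375 F [-0.5  0.9  0. ] closing deg 11.9
```

View pics/s5.png

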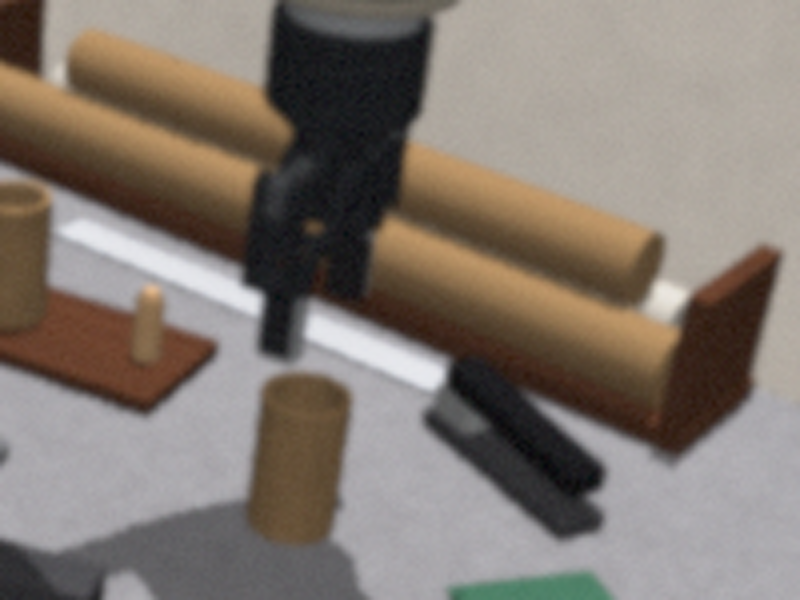

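Core A sits on its post. Core B stands at (305,460), below the open fingers. Descending.

```bash
python3 -m handwheel '[-0.1,0.35,1.5,0,0,0,2.5,0,0,0,2,0,0,0,1.2,0,0,0,0.7,0,0,0,0,0]' ; python3 -m handwheel '[0,0,0,0,0,0,0,0,0,0,0,0,0,0,0,0,0,0,0,0,0,0,0,0]' 3.0; python3 -m handwheel '[0,0,-1.5,0,0,0,-3,0,0,0,-3,0,0,0,-2.5,0,0,0,-2.5,0,0,0,0,0]';python3 -c "
from h import *
go(672,-39.5,160,12)"
```

```text
time_s: 11.18
eef_pos: [608.3, -195.0, 53.6]
tcp_rot: [0.629, 0.777, -0.0, -0.0]
force: [0.7, -0.7, -0.3]
opening: 75.1
grasp_force: 0.0
time_s: 11.92
eef_pos: [608.9, -195.3, 54.8]
tcp_rot: [0.629, 0.777, 0.0, 0.001]
force: [-0.9, 0.2, 6.4]
opening: 47.3
grasp_force: 61.0
time_s: 12.68
eef_pos: [609.6, -195.6, 181.8]
tcp_rot: [0.63, 0.777, 0.001, 0.002]
force: [-0.6, -0.2, -0.6]
opening: 47.1
grasp_force: 61.8
turn -0.0 q6 -0.57 shift cm [13.97  9.34  2.18] t 12.675 F [-0.6 -0.2 -0.6] closing deg 12.0
```

```bash
python3 -m handwheel '[3.5,2.35,0,0,3.5,2.35,0,0,3.5,2.35,0,0,3.45,2.3,0,0,0,0,2,0,0,0,2,0,0,0,2,0,0,0,0,0]' ;python3 -c "
from h import *
go(672,-39.5,66.5,12)
d=save('side','s6f.png');im=d['img'][60:210,250:450,::-1]
cv2.imwrite('pics/s6.png',cv2.resize(im,(800,600),interpolation=cv2.INTER_CUBIC))"
```

```text
time_s: 13.68
eef_pos: [669.2, -40.0, 116.4]
tcp_rot: [0.63, 0.777, -0.001, -0.002]
force: [-0.0, 0.4, -1.0]
opening: 47.2
grasp_force: 61.8
turn -0.002 q6 -0.31 shift cm [-0.01  0.3   4.99] t 13.675 F [-0.   0.4 -1. ] closing deg 11.9
```

View pics/s6.png

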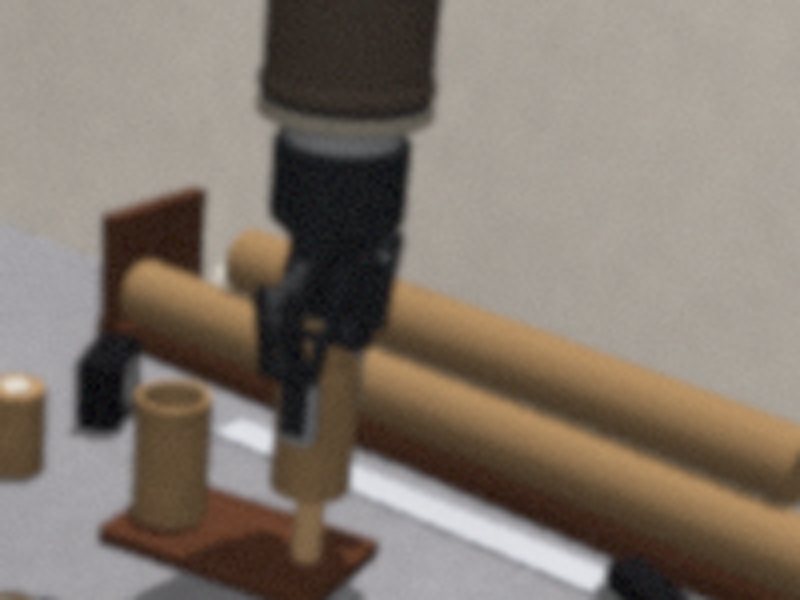

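Core A stands on the base at (170,520). Core B's foot is centred at about (312,495), over the post at (307,540). Lowering.

```bash
python3 -m handwheel '[0,0.15,1.5,0,0,0,1.5,0,0,0,1,0,0,0,0.6,0,0,0,0.3,0,0,0,0,0,0,0,0,0]'; python3 -m handwheel '[0,0,0.1,0,0,0,0.1,0,0,0,0,0]';
```

```text
time_s: 14.6
eef_pos: [672.6, -39.0, 70.2]
tcp_rot: [0.629, 0.777, 0.0, 0.0]
force: [0.5, 0.1, -0.9]
opening: 47.4
grasp_force: 61.8
time_s: 14.98
eef_pos: [672.3, -38.9, 67.7]
tcp_rot: [0.629, 0.777, -0.0, -0.0]
force: [1.3, -0.6, -0.2]
opening: 47.5
grasp_force: 61.8
```

```bash
python3 -m handwheel '[0,0,0.1,0,0,0,0.1,0,0,0,0,0]'; python3 -m handwheel '[0,0,0.05,0,0,0,0,0]'
```

```text
time_s: 15.35
eef_pos: [672.5, -38.9, 66.8]
tcp_rot: [0.629, 0.777, 0.0, 0.0]
force: [-4.0, 0.8, 13.9]
opening: 47.1
grasp_force: 63.0
time_s: 15.6
eef_pos: [672.5, -39.0, 66.8]
tcp_rot: [0.629, 0.777, 0.0, 0.0]
force: [-6.1, 1.2, 20.8]
opening: 47.2
grasp_force: 63.6
```

```bash
python3 -m handwheel '[0,0,0,0,0,0,0,0,0,0,0,0,0,0,0,0,0,0,-2,0,0,0,-3,0,0,0,-3,0,0,0,-1,0,0,0,0,0]' 7;python3 -m handwheel '[0,0,0,-0.18,0,0,0,-0.18,0,0,0,-0.18,0,0,0,-0.18,0,0,0,-0.18,0,0,0,0]'; python3 -c "
from h import *
go(634.5,181.5,150)"
```

```text
time_s: 16.73
eef_pos: [672.7, -38.9, 156.4]
tcp_rot: [0.629, 0.777, 0.0, 0.001]
force: [-0.1, -0.1, 0.1]
opening: 70.0
grasp_force: 0.0
time_s: 17.48
eef_pos: [671.7, -38.9, 154.1]
tcp_rot: [0.229, 0.973, -0.0, -0.001]
force: [0.5, -0.8, 0.7]
opening: 70.0
grasp_force: 0.0
turn 0 q6 -1.21 shift cm [13.16 18.06  0.42] t 17.475 F [ 0.5 -0.8  0.7] closing deg 63.5
```

```bash
python3 -m handwheel '[2.2,3,0,0,2.2,3,0,0,2.2,3,0,0,2.2,3,0,0,2.2,3,0,0,2.2,3,0,0,0,0,2,0,0,0,2,0,0,0,0,0]' ;python3 -c "
from h import *
go(634.5,181.5,38)
d=save('top','t7.png');e=save('side','s7f.png')
a=cv2.resize(d['img'][100:200,150:300,::-1],(600,400));b=cv2.resize(e['img'][90:200,210:375,::-1],(600,400))
cv2.imwrite('pics/c7.png',cv2.resize(np.vstack([a,b]),(450,600)))"
```

```text
time_s: 18.6
eef_pos: [633.0, 179.7, 112.7]
tcp_rot: [0.23, 0.973, -0.001, -0.002]
force: [0.2, 0.0, 0.7]
opening: 69.8
grasp_force: 0.0
turn 0 q6 -0.88 shift cm [-0.08  0.25  7.47] t 18.6 F [0.2 0.  0.7] closing deg 63.4
```

View pics/c7.png

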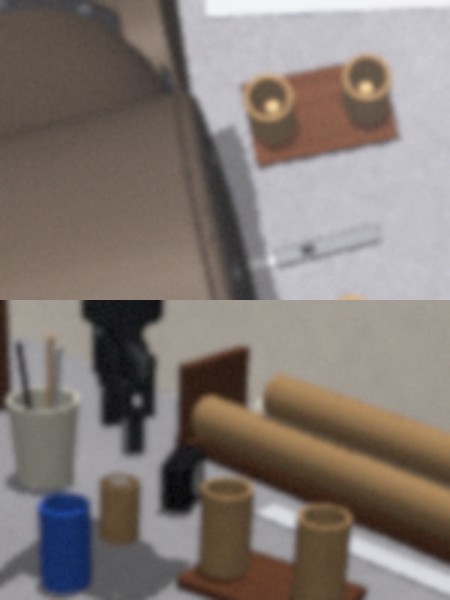

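Both cores stand on the posts, with the post tips visible inside the bores at (270,103) and (368,85). Roll A stands at (120,505), under the gripper.

```bash
python3 -m handwheel '[-0.1,0.25,1.5,0,0,0,2.3,0,0,0,2,0,0,0,1,0,0,0,0.6,0,0,0,0,0]'; python3 -m handwheel '[0,0,0,0,0,0,0,0,0,0,0,0,0,0,0,0,0,0,0,0,0,0,0,0]' 2.5; python3 -m handwheel '[0,0,-1.5,0,0,0,-3,0,0,0,-3,0,0,0,-2.5,0,0,0,0,0.18,0,0,0,0.18,0,0,0,0.18,0,0,0,0.18,0,0,0,0.18,0,0,0,0.14]';python3 -c "
from h import *
go(474,391,140,4)"
```

```text
time_s: 19.45
eef_pos: [636.4, 182.8, 41.2]
tcp_rot: [0.229, 0.973, -0.0, -0.0]
force: [0.8, 0.2, 0.5]
opening: 69.8
grasp_force: 0.0
time_s: 20.2
eef_pos: [636.8, 183.0, 42.2]
tcp_rot: [0.229, 0.973, 0.0, 0.001]
force: [-1.1, 0.5, 7.1]
opening: 38.5
grasp_force: 60.0
time_s: 21.45
eef_pos: [636.6, 182.9, 142.5]
tcp_rot: [0.684, 0.729, 0.0, 0.0]
force: [0.1, 0.1, -1.6]
opening: 38.5
grasp_force: 60.3
turn -0.006 q6 0.17 shift cm [ 21.89 -14.76   0.24] t 21.45 F [ 0.1  0.1 -1.6] closing deg 3.6
```

```bash
python3 -m handwheel '[3.65,-2.5,0,0,3.65,-2.5,0,0,3.65,-2.5,0,0,3.65,-2.5,0,0,3.65,-2.5,0,0,3.6,-2.4,0,0,0,0,2.5,0,0,0,2,0,0,0,0,0]'; python3 -c "
from h import *
go(474,391,47,4)
d=save('wrist','w8.png');e=save('side','s8f.png')
b=cv2.resize(e['img'][90:240,60:260,::-1],(512,384));cv2.imwrite('pics/c8.png',cv2.resize(np.vstack([d['img'][:,:,::-1],b]),(400,600)))"
```

```text
time_s: 22.58
eef_pos: [472.0, 390.2, 96.0]
tcp_rot: [0.682, 0.731, -0.001, -0.0]
force: [-0.1, -0.3, 0.0]
opening: 38.6
grasp_force: 60.4
turn -0.001 q6 0.57 shift cm [0.07 0.21 4.9 ] t 22.575 F [-0.1 -0.3  0. ] closing deg 4.0
```

View pics/c8.png

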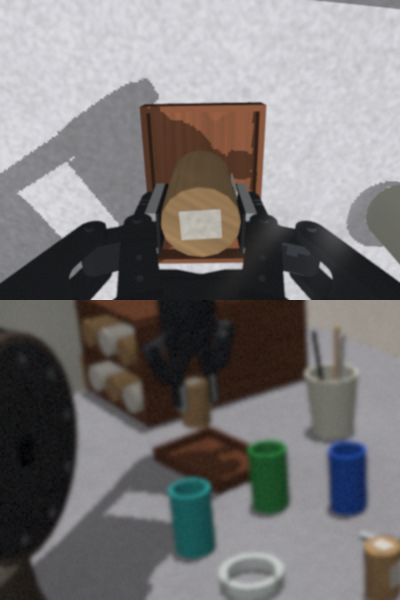

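The roll is centred across the tray between its side walls (x about 201, tray 141–265), over its +y half. Lowering.

```bash
python3 -m handwheel '[0.1,0.2,1.5,0,0,0,1.5,0,0,0,1,0,0,0,0.5,0,0,0,0,0]'; python3 -m handwheel '[0,0,0.1,0,0,0,0.1,0,0,0,0,0]'
```

```text
time_s: 23.3
eef_pos: [474.4, 391.5, 50.8]
tcp_rot: [0.682, 0.731, -0.0, -0.0]
force: [0.1, -0.2, -0.5]
opening: 38.5
grasp_force: 60.4
time_s: 23.68
eef_pos: [474.7, 391.7, 49.5]
tcp_rot: [0.682, 0.731, 0.0, 0.0]
force: [0.6, 0.4, -1.0]
opening: 38.5
grasp_force: 60.4
```

```bash
python3 -m handwheel '[0,0,0.1,0,0,0,0.1,0,0,0,0,0]'; python3 -m handwheel '[0,0,0.05,0,0,0,0,0]'
```

```text
time_s: 24.05
eef_pos: [474.6, 391.7, 47.3]
tcp_rot: [0.682, 0.731, 0.0, -0.0]
force: [0.7, 0.4, -0.6]
opening: 38.8
grasp_force: 60.5
time_s: 24.3
eef_pos: [474.6, 391.7, 47.2]
tcp_rot: [0.682, 0.731, 0.0, 0.0]
force: [-1.3, -1.0, 8.7]
opening: 38.4
grasp_force: 61.4
```

```bash
python3 -m handwheel '[0,0,0,0,0,0,0,0,0,0,0,0,0,0,0,0,0,0,-2,0,0,0,-3,0,0,0,-3,0,0,0,-2,0,0,0,0,0]' 6.5;python3 -c "
from h import *
go(444.5,-23.5,150)"
```

```text
time_s: 25.42
eef_pos: [475.6, 392.4, 149.6]
tcp_rot: [0.682, 0.731, 0.002, 0.0]
force: [0.2, -0.6, 0.1]
opening: 64.8
grasp_force: 0.0
turn 0 q6 0.57 shift cm [-41.28  -5.97  -0.15] t 25.425 F [ 0.2 -0.6  0.1] closing deg 4.0
```

```bash
python3 -m handwheel '[-4.2,-0.6,0,0,-4.2,-0.6,0,0,-4.2,-0.6,0,0,-4.2,-0.6,0,0,-4.2,-0.6,0,0,-4.2,-0.6,0,0,-4.2,-0.6,0,0,-4.2,-0.6,0,0,-4.2,-0.6,0,0,-3.5,-0.57,0,0]';python3 -m handwheel '[0,0,2.5,0,0,0,0,0,0,0,0,0]'; python3 -c "
from h import *
go(444.5,-23.5,38)
d=save('wrist','w9.png');e=save('side','s9f.png')
b=cv2.resize(e['img'][120:270,150:350,::-1],(512,384));cv2.imwrite('pics/c9.png',cv2.resize(np.vstack([d['img'][:,:,::-1],b]),(400,600)))"
```

```text
time_s: 26.68
eef_pos: [443.0, -25.9, 146.7]
tcp_rot: [0.682, 0.731, -0.0, -0.0]
force: [1.7, -0.3, -0.1]
opening: 64.9
grasp_force: 0.0
time_s: 27.05
eef_pos: [443.4, -24.2, 122.1]
tcp_rot: [0.682, 0.731, -0.0, -0.0]
force: [0.0, -0.5, -0.1]
opening: 64.8
grasp_force: 0.0
turn 0 q6 -0.19 shift cm [0.06 0.12 8.41] t 27.05 F [ 0.  -0.5 -0.1] closing deg 4.0
```

View pics/c9.png

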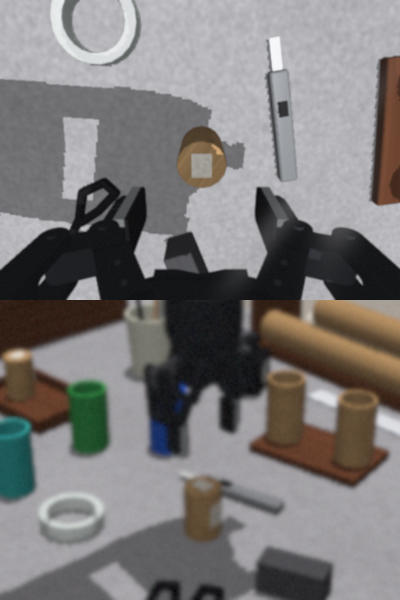

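Roll A stands in the tray (18,375 in the side half). Roll B, at (201,165) in the wrist half, lies on the jaws' centre line. That was the last permitted picture, so from here I measure by numbers only.

```bash
python3 -m handwheel '[0.05,0.15,1.5,0,0,0,2.5,0,0,0,2.2,0,0,0,1.4,0,0,0,0.6,0,0,0,0,0]'; python3 -m handwheel '[0,0,0,0,0,0,0,0,0,0,0,0,0,0,0,0,0,0,0,0,0,0,0,0]' 2.5; python3 -m handwheel '[0,0,-1.5,0,0,0,-3,0,0,0,-3,0,0,0,-3,0,0,0,-1,0,0,0,0,0]';python3 -c "
from h import *
go(478,327,150,4)"
```

```text
time_s: 27.9
eef_pos: [445.0, -23.8, 39.9]
tcp_rot: [0.682, 0.731, -0.0, -0.0]
force: [-0.1, 0.4, -0.4]
opening: 64.9
grasp_force: 0.0
time_s: 28.65
eef_pos: [445.3, -23.9, 40.6]
tcp_rot: [0.682, 0.731, 0.0, 0.0]
force: [-1.8, 0.4, 11.5]
opening: 38.7
grasp_force: 58.8
time_s: 29.4
eef_pos: [445.3, -23.9, 155.2]
tcp_rot: [0.682, 0.731, 0.0, 0.001]
force: [-0.3, 0.3, -0.9]
opening: 39.2
grasp_force: 60.4
turn -0.001 q6 -0.19 shift cm [34.78  5.71  0.52] t 29.4 F [-0.3  0.3 -0.9] closing deg 4.0
```

```bash
python3 -m handwheel '[3.9,0.65,0,0,3.9,0.65,0,0,3.9,0.65,0,0,3.9,0.65,0,0,3.9,0.65,0,0,3.9,0.65,0,0,3.9,0.65,0,0,3.9,0.6,0,0,3.6,0.55,0,0]';python3 -m handwheel '[0,0,2.5,0,0,0,2.5,0,0,0,0,0,0,0,0,0]'; python3 -c "
from h import *
go(478,327,46,4)"
```

```text
time_s: 30.52
eef_pos: [477.2, 328.3, 153.1]
tcp_rot: [0.682, 0.731, -0.001, -0.0]
force: [0.1, -0.1, -1.3]
opening: 38.6
grasp_force: 60.4
time_s: 31.02
eef_pos: [477.8, 327.1, 104.7]
tcp_rot: [0.682, 0.731, -0.0, -0.0]
force: [0.6, 0.3, -0.4]
opening: 38.5
grasp_force: 60.4
turn -0.001 q6 0.48 shift cm [-0.01  0.02  5.87] t 31.025 F [ 0.6  0.3 -0.4] closing deg 3.9
```

```bash
python3 -m handwheel '[0,0,1.5,0,0,0,1.5,0,0,0,1.2,0,0,0,0.8,0,0,0,0.3,0,0,0,0.2,0,0,0,0,0]'; python3 -m handwheel '[0,0,0.1,0,0,0,0.1,0,0,0,0,0]'
```

```text
time_s: 31.9
eef_pos: [478.0, 327.3, 49.9]
tcp_rot: [0.682, 0.731, 0.0, 0.0]
force: [-0.6, 0.5, -0.1]
opening: 38.4
grasp_force: 60.5
time_s: 32.28
eef_pos: [477.8, 327.2, 47.8]
tcp_rot: [0.682, 0.731, 0.0, -0.0]
force: [0.1, 0.7, -0.8]
opening: 38.8
grasp_force: 60.5
```

```bash
python3 -m handwheel '[0,0,0.1,0,0,0,0.1,0,0,0,0,0]'; python3 -m handwheel '[0,0,0.05,0,0,0,0,0]'
```

```text
time_s: 32.65
eef_pos: [477.8, 327.2, 45.7]
tcp_rot: [0.682, 0.731, -0.0, -0.0]
force: [0.8, 0.1, -0.9]
opening: 38.8
grasp_force: 60.6
time_s: 32.9
eef_pos: [477.9, 327.3, 45.7]
tcp_rot: [0.682, 0.731, 0.0, 0.0]
force: [-2.1, -0.5, 8.4]
opening: 38.5
grasp_force: 61.4
```

```bash
python3 -m handwheel '[0,0,0,0,0,0,0,0,0,0,0,0,0,0,0,0,0,0,-2,0,0,0,-3,0,0,0,-3,0,0,0,-3,0,0,0,0,0]' 6.5;cat > m.py <<'E'
from h import *
def quad(d,m,z,ctr):
    cs=cv2.findContours(m,cv2.RETR_EXTERNAL,cv2.CHAIN_APPROX_NONE)[0]
    cs=[c for c in cs if cv2.contourArea(c)>60]
    if not cs: return print('none')
    c=min(cs,key=lambda c:np.linalg.norm(c[:,0].mean(0)-ctr))
    p=ray(d,c[:,0],z).astype(np.float32);r=cv2.minAreaRect(p);b=cv2.boxPoints(r)
    e=[b[1]-b[0],b[2]-b[1]];l=max(e,key=np.linalg.norm);M=cv2.moments(c)
    print('area',M['m00'],'centroid',ray(d,[(M['m10']/M['m00'],M['m01']/M['m00'])],z).round(1),'rect',np.round(r[0],1),'size',np.round(r[1],1),'long deg',round(np.degrees(np.arctan2(l[1],l[0]))%180,1))
for n,cw,cp in(('top',(313,208),(377,206)),('side',(297,258),(380,315))):
    d=viewer.get_image(n);im=d['img'];g=im.max(2);h=cv2.cvtColor(im,cv2.COLOR_RGB2HSV)
    x0,y0=cw;print(n,'gray row',g[y0,x0-22:x0+23:2])
    for t in(85,100):
        print('weight',t);quad(d,(g<t).astype(np.uint8),19,cw)
    m=cv2.morphologyEx(((h[...,1]>70)&(h[...,0]<25)).astype(np.uint8),cv2.MORPH_CLOSE,np.ones((3,3)));print('pad');quad(d,m,10,cp)
    m=(m>0)&(h[...,2]>120);m=cv2.morphologyEx(m.astype(np.uint8),cv2.MORPH_CLOSE,np.ones((5,5)));print('cork');quad(d,m,10,cp)
E
python3 m.py
```

```text
time_s: 34.02
eef_pos: [479.0, 327.9, 157.5]
tcp_rot: [0.682, 0.731, 0.002, 0.001]
force: [1.0, 0.3, -0.8]
opening: 64.9
grasp_force: 0.0
top gray row [183 187 184 186 172 117 114 114 115 116 114 111 116 114 112 110 106 146
 178 183 184 188 188]
weight 85
area 344.0 centroid [[ 738.3 -256.9]] rect [ 738.6 -254.6] size [113.8  37.7] long deg 67.8
weight 100
area 270.5 centroid [[ 344.6 -106.1]] rect [ 343.6 -101.3] size [77.5 68.8] long deg 2.6
pad
area 1391.0 centroid [[ 447.3 -354.3]] rect [ 447.7 -354.7] size [ 94.4 145.3] long deg 103.2
cork
area 1391.0 centroid [[ 447.3 -354.3]] rect [ 447.7 -354.7] size [ 94.4 145.3] long deg 103.2
side gray row [151 119  50  43  44  37  42  35  42  40  41  37  43  40  54  56  65  69
  69  51  75 140 151]
weight 85
area 780.0 centroid [[ 437.8 -163. ]] rect [ 438.3 -161. ] size [72.3 80.4] long deg 113.5
weight 100
area 831.0 centroid [[ 438.  -162.6]] rect [ 438.4 -160.9] size [75.9 81.1] long deg 114.0
pad
area 3286.0 centroid [[ 439.  -363.5]] rect [ 440.8 -360.1] size [100.2 146.1] long deg 103.4
cork
area 2681.0 centroid [[ 444.8 -360. ]] rect [ 445.9 -356.1] size [ 88.6 140.6] long deg 103.4
```

```bash
python3 - <<'E'
from m import *
print('-----')
d=viewer.get_image('top');g=d['img'].max(2)
for t in(130,145,155): quad(d,(g<t).astype(np.uint8),19,(313,208))
h=cv2.cvtColor(d['img'],cv2.COLOR_RGB2HSV);c=(h[...,1]<70)&(g>150)
go(439.5,-160.5,150,24)
E
```

```text
top gray row [185 185 184 185 173 113 114 115 116 109 114 116 114 114 115 110 107 141
 178 185 184 185 189]
weight 85
area 342.5 centroid [[ 738.1 -257. ]] rect [ 738.3 -254.7] size [112.   38.1] long deg 67.9
weight 100
area 272.5 centroid [[ 344.8 -106.4]] rect [ 343.6 -101.4] size [77.5 69. ] long deg 2.6
pad
area 1391.0 centroid [[ 447.1 -354.4]] rect [ 447.7 -354.6] size [ 94.9 145.2] long deg 103.4
cork
area 1391.0 centroid [[ 447.1 -354.4]] rect [ 447.7 -354.6] size [ 94.9 145.2] long deg 103.4
side gray row [152 116  50  41  40  40  40  38  39  38  42  42  39  46  49  58  65  71
  72  50  82 143 151]
weight 85
area 777.5 centroid [[ 437.9 -162.8]] rect [ 439.  -161.3] size [72.9 80.1] long deg 113.5
weight 100
area 834.5 centroid [[ 438.  -162.8]] rect [ 438.5 -160.9] size [77.2 80.4] long deg 115.3
pad
area 3291.0 centroid [[ 439.  -363.5]] rect [ 441.1 -360.1] size [100.4 146.1] long deg 103.1
cork
area 2686.5 centroid [[ 444.8 -360. ]] rect [ 446.3 -357.3] size [ 89.  138.4] long deg 103.2
-----
area 227.5 centroid [[ 439.4 -160.3]] rect [ 439.3 -160.3] size [32.2 73. ] long deg 113.4
area 256.0 centroid [[ 439.5 -160.6]] rect [ 439.8 -161.3] size [35.2 75.5] long deg 114.2
area 282.5 centroid [[ 439.8 -160.6]] rect [ 439.6 -160.9] size [37.8 77.2] long deg 113.6
turn -0.35 q6 0.48 shift cm [-42.99 -23.28   0.48] t 34.275 F [ 0.2 -0.4 -0.3] closing deg 4.0
```

```bash
python3 -m handwheel '[0,0,0,-0.17,0,0,0,-0.17,-4.3,-2.3,0,0,-4.3,-2.3,0,0,-4.3,-2.3,0,0,-4.3,-2.3,0,0,-4.3,-2.3,0,0,-4.3,-2.3,0,0,-4.3,-2.3,0,0,-4.3,-2.3,0,0]';python3 -m handwheel '[-4.3,-2.3,0,0,-4,-2.4,0,0,0,0,2.5,0,0,0,0,0,0,0,0,0]'; python3 -c "
from h import *
go(439.5,-160.5,27,23.5)"
```

```text
time_s: 35.52
eef_pos: [445.2, -63.0, 154.7]
tcp_rot: [0.549, 0.836, -0.0, -0.0]
force: [1.2, 0.0, 0.4]
opening: 65.3
grasp_force: 0.0
time_s: 36.15
eef_pos: [435.6, -155.9, 130.4]
tcp_rot: [0.549, 0.836, -0.0, -0.0]
force: [-0.3, 0.5, -0.0]
opening: 65.1
grasp_force: 0.0
turn -0.001 q6 -0.82 shift cm [-0.58  0.18 10.33] t 36.15 F [-0.3  0.5 -0. ] closing deg 23.5
```

```bash
python3 -m handwheel '[-0.6,0.2,2,0,0,0,2.5,0,0,0,2.5,0,0,0,1.8,0,0,0,1,0,0,0,0.4,0,0,0,0,0]' 5.5; python3 -m handwheel '[0,0,0,0,0,0,0,0,0,0,0,0,0,0,0,0,0,0,0,0,0,0,0,0]' 1.5; python3 -m handwheel '[0,0,-1.5,0,0,0,-3,0,0,0,-3,0,0,0,-2,0,0,0,0,0]';python3 -c "
from h import *
go(446,-356,122,13.3)"
```

```text
time_s: 37.02
eef_pos: [440.2, -161.0, 28.6]
tcp_rot: [0.549, 0.836, 0.0, 0.0]
force: [-0.5, -0.9, -0.3]
opening: 54.9
grasp_force: 0.0
time_s: 37.78
eef_pos: [440.3, -161.3, 29.0]
tcp_rot: [0.549, 0.836, 0.0, 0.001]
force: [-0.1, 1.2, 9.7]
opening: 28.8
grasp_force: 59.2
time_s: 38.4
eef_pos: [440.7, -161.5, 125.1]
tcp_rot: [0.549, 0.836, 0.0, 0.002]
force: [-0.1, -1.0, -5.8]
opening: 29.0
grasp_force: 61.4
turn 0.177 q6 -0.82 shift cm [-19.05  -3.96   0.34] t 38.4 F [-0.1 -1.  -5.8] closing deg 23.4
```

```bash
python3 -m handwheel '[0,0,0,0.177,-3.2,-0.65,0,0,-3.2,-0.65,0,0,-3.2,-0.65,0,0,-3.2,-0.65,0,0,-3.2,-0.65,0,0,-3.05,-0.7,0,0,0,0,2,0,0,0,0,0,0,0,0,0]'; python3 -c "
from h import *
go(446,-356,39,13.3)"
```

```text
time_s: 39.65
eef_pos: [445.0, -355.1, 103.1]
tcp_rot: [0.62, 0.784, 0.0, -0.001]
force: [0.1, -0.3, -5.4]
opening: 29.2
grasp_force: 61.0
turn 0.0 q6 -0.96 shift cm [-0.12  0.08  6.41] t 39.65 F [ 0.1 -0.3 -5.4] closing deg 13.3
```

```bash
python3 -m handwheel '[-0.1,0,1.5,0,0,0,1.5,0,0,0,1.5,0,0,0,0.8,0,0,0,0.4,0,0,0,0.2,0,0,0,0,0,0,0,0,0]'; python3 -m handwheel '[0,0,0.1,0,0,0,0.1,0,0,0,0,0]'
```

```text
time_s: 40.65
eef_pos: [445.7, -356.8, 44.7]
tcp_rot: [0.621, 0.784, -0.0, 0.0]
force: [-0.2, -0.1, -5.3]
opening: 28.9
grasp_force: 61.2
time_s: 41.02
eef_pos: [445.5, -356.6, 42.3]
tcp_rot: [0.62, 0.784, -0.0, -0.0]
force: [0.6, -0.2, -5.7]
opening: 29.3
grasp_force: 61.2
```

```bash
python3 -m handwheel '[0,0,0.1,0,0,0,0.1,0,0,0,0,0]'; python3 -m handwheel '[0,0,0.1,0,0,0,0.05,0,0,0,0,0]'
```

```text
time_s: 41.4
eef_pos: [445.5, -356.5, 40.2]
tcp_rot: [0.621, 0.784, -0.0, -0.0]
force: [-0.3, -0.7, -5.1]
opening: 28.9
grasp_force: 61.2
time_s: 41.78
eef_pos: [445.5, -356.6, 39.1]
tcp_rot: [0.621, 0.784, -0.0, 0.0]
force: [-2.1, 2.1, 2.4]
opening: 28.8
grasp_force: 62.1
```

```bash
python3 -m handwheel '[0,0,0.05,0,0,0,0,0]'; python3 -m handwheel '[0,0,0,0,0,0,0,0,0,0,0,0,0,0,0,0,0,0,-1.5,0,0,0,-3,0,0,0,-3,0,0,0,-3,0,0,0,-2,0]' 6;python3 -m handwheel '[4,0,0,0,4,0,0,0,4,0,0,0,4,0,0,0,4,0,0,0,4,0,0,0,4,0,0,0,0,0,0,0]';cat > f.py <<'E'
from m import *
print('-----final')
for n in('top','side'):
    d=viewer.get_image(n);im=d['img'];h=cv2.cvtColor(im,cv2.COLOR_RGB2HSV)
    K=np.array([[d['fx'],0,d['cx']],[0,d['fy'],d['cy']],[0,0,1.]]);Ti=np.linalg.inv(d['extrinsics'])
    def px(P): return cv2.projectPoints(np.array([P],float),cv2.Rodrigues(Ti[:3,:3])[0],Ti[:3,3],K,np.array(d['distortion']))[0][0,0]
    g=im.max(2);u=px((446,-356,29));print(n,'bar on pad')
    m=(h[...,1]<90)&(g<(140 if n=='top' else 85));quad(d,m.astype(np.uint8),29,u)
    lab=(h[...,1]<75)&(h[...,2]>170)
    for P in((474,391,65),(478,327,65)):
        u=px(P);x,y=u.round().astype(int);s=lab[y-7:y+8,x-7:x+8];yy,xx=np.nonzero(s)
        print('label',len(xx),ray(d,[(x-7+xx.mean(),y-7+yy.mean())],65).round() if len(xx) else None)
E
python3 f.py
```

```text
time_s: 42.02
eef_pos: [445.6, -356.6, 39.0]
tcp_rot: [0.62, 0.784, -0.0, 0.0]
force: [-3.7, 3.3, 13.7]
opening: 28.9
grasp_force: 63.9
time_s: 43.15
eef_pos: [445.9, -356.8, 165.8]
tcp_rot: [0.621, 0.784, -0.0, 0.001]
force: [0.0, -0.1, -1.2]
opening: 60.0
grasp_force: 0.0
time_s: 44.15
eef_pos: [380.2, -82.2, 164.1]
tcp_rot: [0.619, 0.785, 0.0, -0.0]
force: [-0.5, -0.9, 1.1]
opening: 60.1
grasp_force: 0.0
top gray row [119 122 123 126 126 128 130 130 134 132 128 130 132 132 134 129 128 126
 126 122 123 123 120]
weight 85
area 349.5 centroid [[ 738.1 -256.2]] rect [ 738.3 -254.4] size [112.4  38.3] long deg 67.9
weight 100
area 101.0 centroid [[656.7 -40.4]] rect [657.4 -37.8] size [47.5 30.8] long deg 85.3
pad
area 1217.0 centroid [[ 448.4 -363. ]] rect [ 449.1 -360.2] size [ 94.4 134.1] long deg 103.0
cork
area 1211.5 centroid [[ 448.5 -363.3]] rect [ 449.3 -361. ] size [ 94.4 132.6] long deg 103.0
side gray row [162 165 165 164 165 163 161 162 166 166 167 164 168 164 163 166 164 162
 162 163 164 160 161]
weight 85
area 208.5 centroid [[621.1 -40.1]] rect [619.1 -24.5] size [ 80.  158.4] long deg 123.5
weight 100
area 87.5 centroid [[499.  -20.1]] rect [498.3 -17.3] size [ 15.  106.5] long deg 107.7
pad
area 2370.0 centroid [[ 431.6 -369.5]] rect [ 440.9 -360.2] size [100.3 146.3] long deg 103.5
cork
area 1724.5 centroid [[ 437.1 -365.6]] rect [ 445.6 -357.2] size [ 89.7 142.8] long deg 103.5
-----final
top bar on pad
area 225.0 centroid [[ 445.3 -356.1]] rect [ 445.1 -356.5] size [31.5 76.7] long deg 102.2
label 55 [[475. 392.]]
label 53 [[478. 329.]]
side bar on pad
area 966.0 centroid [[ 443.  -357.2]] rect [ 443.3 -355.4] size [64.8 75.3] long deg 104.7
label 29 [[475. 390.]]
label 46 [[481. 330.]]
```

```bash
python3 -c "
from bench import job
print(job.close_job())"
```

```text
the job is handed in; nothing more can be done
None
```

I handed the job in at about 45 s: both cores are down over their posts, both rolls stand in the tray, and the bar lies along the cork pad about 2 mm from centre, all released; I don't have the judge's verdict.

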